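# Pack the clean filler parts into their tote nests

## Robot

A 6-joint arm with a two-finger parallel gripper is mounted at the origin on the work surface. World frame = base frame: x ahead of the robot, y to its left, z up, the work surface at z = 0. Lengths are in m, angles in rad, forces in N, time in s.
With the tool pointing down it reaches from about 0.3 to 0.95 m from the base axis. Payload 3.1 kg.
Tool frame: the origin (TCP) lies between the finger pads; the fingertips stand 11 mm ahead of it and the grasp point (between the pads) lies 8 mm behind it; z points along the fingers, y is the line along which they close (so a half turn about z gives the same grasp; the last joint's range is limited). The gripper opens to 85 mm and grips with 20 to 120 N. Pads are 22 mm wide; open, the fingers measure 114 mm over their backs; the gripper's body (76 mm by 85 mm) begins 54 mm behind the grasp point. The pads swing forward as they close: fully open they stand 13 mm farther back than shut.
Start: joints at [-1.185, 0.308, 1.634, -0, 1.2, -0.07], TCP at [0.275, -0.561, 0.242] pointing down, gripper open.
Joint ranges: [-3.06, 3.06], [-0.79, 1.96], [0.05, 2.63], [-1.19, 4.34], [0.05, 2.64], [-2.94, 2.94]. Speed limits (rad/s): [2.79, 2.79, 3.14, 3.14, 3.14, 3.14].

## Interface

Orientations are given as a unit quaternion [x, y, z, w].
In Python, from rig import manip gives the robot as it stands.
- The arm moves only by the tool step_hand, called after "Request:" as a command line: name --argument value ..., lists and objects as JSON in quotes. Schema: {"type":"object","properties":{"rows":{"type":"string"},"only":{"type":"string"},"quiet":{"type":"boolean"},"lines":{"type":"string"}},"required":["rows"],"additionalProperties":false}. rows is a string of 1 to 5 rows, parted by semicolons, with the numbers parted by spaces; each row has 7 numbers: a rotation vector rx, ry, rz in shares of 120 degrees (1.0 is 120 degrees), then dx, dy, dz in shares of the most that a row can go, 1 being 62.5 mm, then the opening from 0.0 (shut) to 1.0 (fully open); each row shifts and turns the commanded pose from where the row before left it, along the tool's axes as they then stand; what a row does not reach is not made up. A row lasts 1/8 s, in which the tool goes at most 0.0625 m and 0.188 rad, less where a joint would pass 70% of its speed; a pose out of reach is approached as far as the arm can. The fingers move at their own pace and stop on an object; the grip force is fixed at half the most. Time passes only in rows, so rows that do not move let the fingers close. The tool returns the time, the measured TCP pose, the force, the opening and the grip force at its end. only (a regular expression) keeps the lines of the reply that match it, lines (a string "A,B") keeps lines A to B, and quiet returns only ok. Input that does not fit is refused with a message, and nothing moves.
- manip.read_state(): the state, without advancing time (a new reading comes with each control period).
- manip.grab_frame(name): name is "scene" or "top" or "wrist"; returns a dict with "image" (384x512x3 uint8, red, green, blue), "range_z" (384x512 float32, m along the optical axis (not along the pixel's ray), 0 where there is no reading), "fx", "fy", "cx", "cy" (pixels), "xyz" and "orientation" of the camera in the world. Camera axes: x right, y down, z forward; pixel columns grow to the right and rows downward; lengths in m; the calibration is good to about 2 mm. The wrist camera is an equidistant fisheye: a pixel r from the principal point sees the ray r / f radians off the axis. A picture is of the moment at which its call begins.
- manip.finish_job(): hands the job in; it is judged then, once.
The state is a dict: "time_s": time; "joint_positions": joint angles; "joint_vel": joint speeds; "joint_torque": joint torques, N m; "position": TCP position; "tcp_rot": TCP orientation; "ft_force": force on the tool from outside, world axes, zero at the start; "wrist_torque": the same for the moment, N m; "gripper_width": opening from 0.0 (shut) to 1.0 (fully open); "finger_force": force on a finger pad.
Only numpy, scipy, OpenCV 4.12 (cv2) and the standard library are available. Lean on these libraries where they do the work, as an engineer would, in place of code of your own. Each camera call takes 0.05 s, during which the arm holds its last target. There are 200 camera calls.

## Task

The filling machine's washed parts stand on the black mat after the UV check. Pack the four clean ones upright in the blue tote, each fully down in its own nest: the piston inside the round collar, the square-flanged nozzle in the square pocket, the three-spout bar lengthwise in the long trough and the ring-shaped union nut over the short post; set them down, do not drop them. The piston and the nozzle that still glow yellow-green with residue go back to the wash: leave them standing where they are.

Things in the scene. Friction and masses are not known exactly. Their poses are not given: they have to be found in the camera images.
- piston: CLEAN piston, no yellow-green on it. Filler piston standing upright: white skirt 46 mm in diameter, 36 mm high, with two blue seals, and on top a thin stem 16 mm in diameter up to 72 mm (steel tip) to hold it by; about 0.22 kg. Origin: centre of its underside; z up. Stands loose on the black 4 mm mat (270 x 360 mm), six parts at least 90 mm apart between centres.
- nozzle: CLEAN nozzle, plain steel. Stainless filling nozzle standing on its square flange (50 x 50 x 9 mm), cone above it up to 34 mm, then a round spout 22 mm in diameter up to 75 mm, to hold it by; about 0.3 kg. Origin: centre of its underside; z up. Stands loose on the black 4 mm mat (270 x 360 mm), six parts at least 90 mm apart between centres. Its x and y axes run along the flange's edges.
- bar: Stainless three-spout bar (manifold): block 94 x 36 mm, 30 mm high, long side along its x axis, three round spouts 18 mm in diameter, 30 mm apart along x, up to 46 mm; about 0.4 kg. Hold it across its 36 mm width (y). Origin: centre of its underside; z up. Stands loose on the black 4 mm mat (270 x 360 mm), six parts at least 90 mm apart between centres.
- nut: Stainless slotted union nut: flat ring 60 mm outside diameter, 44 mm bore, 22 mm high, lying flat, bore upright, four dark slots in its rim; about 0.25 kg. Hold it across its outside. Origin: centre of its underside; z up. Stands loose on the black 4 mm mat (270 x 360 mm), six parts at least 90 mm apart between centres.
- piston_dirty: Look-alike that stays: a piston of the same shape and size as the clean one, but with bright yellow-green glowing residue on its crown, side and stem. Origin: centre of its underside; z up. Stands loose on the black 4 mm mat (270 x 360 mm), six parts at least 90 mm apart between centres.
- nozzle_dirty: Look-alike that stays: a nozzle of the same shape and size as the clean one, but with bright yellow-green glowing residue on its flange, cone and spout. Origin: centre of its underside; z up. Stands loose on the black 4 mm mat (270 x 360 mm), six parts at least 90 mm apart between centres.
- nest_round: Nest for the piston: white round collar 66 mm inside, 78 mm outside diameter, standing 10 mm above the seat, dark floor inside. Fixed grey plate 126 x 126 x 8 mm, one of four lying 2 by 2 (128 mm apart, in any order) in the blue tote (270 mm square, rim 48 mm high). Origin: centre of its underside, 5 mm above the table; seat 8 mm above the origin; x, y along its edges.
- nest_square: Nest for the nozzle: white square rim, 72 x 72 mm inside, 6 mm thick, standing 10 mm above the seat, dark floor inside, sides along x and y. Fixed grey plate 126 x 126 x 8 mm, one of four lying 2 by 2 (128 mm apart, in any order) in the blue tote (270 mm square, rim 48 mm high). Origin: centre of its underside, 5 mm above the table; seat 8 mm above the origin; x, y along its edges.
- nest_long: Nest for the bar: white rectangular rim, 114 mm (along its x axis) x 56 mm (along y) inside, 6 mm thick, standing 10 mm above the seat, dark floor inside. Fixed grey plate 126 x 126 x 8 mm, one of four lying 2 by 2 (128 mm apart, in any order) in the blue tote (270 mm square, rim 48 mm high). Origin: centre of its underside, 5 mm above the table; seat 8 mm above the origin; x, y along its edges.
- nest_post: Nest for the union nut: white upright post 22 mm in diameter, 18 mm high above the seat, top tapered, on a 62 mm dark disc. Fixed grey plate 126 x 126 x 8 mm, one of four lying 2 by 2 (128 mm apart, in any order) in the blue tote (270 mm square, rim 48 mm high). Origin: centre of its underside, 5 mm above the table; seat 8 mm above the origin; x, y along its edges.
Mind the look-alikes: they are no part of the job. Leave any orange or turquoise look-alike of the piston alone.

How it is judged:
By the outcome, as a careful person would: the job done as asked, in the order asked, and still so for the second after the job is handed in, with the robot touching nothing.
It also fails if it takes over 109 s, if anything falls off the work surface, if the arm or the gripper's body presses on something with over 40 N, if the wrist force passes 120 N, or if a joint passes its speed limit or range.

## Working session

There is one attempt and no reset: what is moved stays moved. The work goes in short steps, Python scripts to look and compute and a tool call to move; the robot and the scene stay as the last step left them, time stands still between calls to the robot, and variables do not carry over. Pictures are saved under pics/ and viewed, at most 14 in all, crops included, and the job is handed in when it is done.

```bash
mkdir -p pics; ls
```

Run:
```python
from rig import manip
import cv2,numpy as np
for n in("top","scene"):
    f=manip.grab_frame(n); cv2.imwrite(f"pics/{n}0.png",cv2.resize(f["image"][:,:,::-1],(800,600),interpolation=cv2.INTER_CUBIC)); np.savez(f"{n}0.npz",**f)
    print(n,f["fx"],f["fy"],f["cx"],f["cy"],f["xyz"],f["orientation"])
s=manip.read_state();print(s["time_s"],s["position"],s["tcp_rot"],s["ft_force"],s["gripper_width"])
```

```text
pics
top 461.18507718911013 461.18507718911013 255.35994491034378 192.75645135604816 [ 0.34148236 -0.05898601  1.22923025] [-0.69793796  0.71288572 -0.03803664  0.05683096]
scene 471.5114095076577 471.5114095076577 253.7523473310869 191.24158483717903 [ 1.20595774 -0.43377435  0.85017477] [ 0.7934257   0.46808692 -0.20037247 -0.33349837]
0.1 [ 0.27482926 -0.56051102  0.24116929] [ 9.74136151e-01  2.25959389e-01 -1.68633494e-04 -1.04161559e-03] [0.10113595 0.25604069 0.27993668] 0.9992765228812246
```

View pics/top0.png

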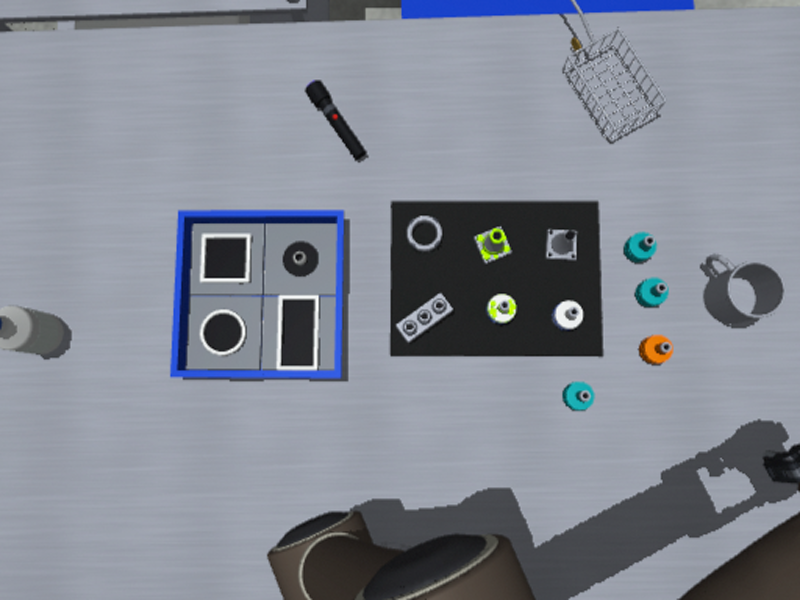

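View pics/scene0.png

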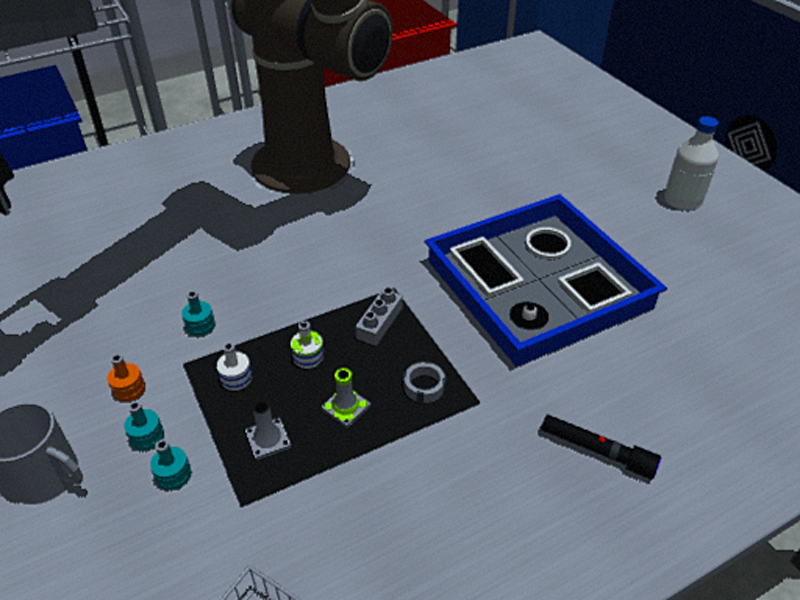

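The top view (800x600 scale) shows the clean piston at (568,315), clean nozzle at (562,243), nut at (425,232) and bar at (425,317). The dirty parts are at (493,244) and (502,308). The nests are square (226,258), post (300,258), round (223,332) and long (298,332). I'll enlarge these areas next.

Create h.py:
```python
import numpy as np,cv2
from scipy.spatial.transform import Rotation as R
def cloud(f):
    z=f["range_z"];v,u=np.mgrid[:384,:512]
    P=np.stack([(u-f["cx"])/f["fx"]*z,(v-f["cy"])/f["fy"]*z,z],-1)
    return P@R.from_quat(f["orientation"]).as_matrix().T+f["xyz"]
def hit(f,u,v,h):
    d=R.from_quat(f["orientation"]).as_matrix()@np.array([(u-f["cx"])/f["fx"],(v-f["cy"])/f["fy"],1])
    o=np.array(f["xyz"]);return o+d*(h-o[2])/d[2]
```

Run:
```python
from h import *
f=dict(np.load("top0.npz"));P=cloud(f)
print("table",np.median(P[300:310,180:230,2]),"mat",np.median(P[170:175,280:300,2]))
img=f["image"][:,:,::-1]
cv2.imwrite("pics/mat.png",cv2.resize(img[125:231,246:388],None,fx=5.6,fy=5.6,interpolation=cv2.INTER_CUBIC))
cv2.imwrite("pics/tote.png",cv2.resize(img[130:246,105:227],None,fx=5,fy=5,interpolation=cv2.INTER_CUBIC))
def clus(name,u,v,lo,hi,r=22):
    m=np.zeros((384,512),bool);m[v-r:v+r,u-r:u+r]=1
    m&=(P[...,2]>lo)&(P[...,2]<hi);q=P[m]
    if len(q)<4: print(name,len(q));return
    (c,s,a)=cv2.minAreaRect((q[:,:2]*1000).astype(np.float32))
    print(name,len(q),"mean",q.mean(0).round(4),"rect",np.round(c,1),np.round(s,1),round(a,1))
k=.64
clus("piston top",364,202,.065,.09);clus("piston crown",364,202,.030,.05)
clus("nozzle top",360,155,.065,.09);clus("nozzle flange",360,155,.009,.018)
clus("nut",272,149,.018,.035);clus("bar top",272,203,.03,.04,20);clus("bar spouts",272,203,.044,.06,20)
for n,u,v in(("square",144,165),("round",143,213),("long",191,213)): clus(n,u,v,.019,.028,30)
clus("post",192,165,.024,.04,12)
```

```text
table 0.00012610262145185125 mat 0.003630957545438407
piston top 39 mean [ 0.4752 -0.3085  0.0748] rect [ 475.8 -309.4] [15.4 15.6] 1.7
piston crown 210 mean [ 0.4743 -0.306   0.0396] rect [ 475.9 -307.3] [44.5 44.3] 88.6
nozzle top 39 mean [ 0.5979 -0.3062  0.0773] rect [ 597.7 -305.3] [18.1 16.1] 82.1
nozzle flange 202 mean [ 0.5964 -0.3059  0.0125] rect [ 603.2 -312.1] [105.9 106.9] 82.4
nut 203 mean [ 0.6227 -0.074   0.0253] rect [622.8 -73.9] [56.2 58.8] 89.1
bar top 356 mean [ 0.4764 -0.0696  0.0343] rect [477.  -69.8] [35.9 93.4] 34.7
bar spouts 115 mean [ 0.4768 -0.0698  0.05  ] rect [477.  -69.7] [16.8 76.2] 35.5
square 429 mean [0.5933 0.2766 0.023 ] rect [582.6 265. ] [144.8 147.4] 89.1
round 273 mean [0.4631 0.2868 0.0227] rect [467.6 266.3] [147.6 141.6] 88.6
long 348 mean [0.4539 0.1448 0.0229] rect [465.2 155.3] [129.  141.2] 88.1
post 30 mean [0.5838 0.1403 0.0287] rect [584.3 139.8] [19.1 19. ] 4.1
```

View pics/mat.png

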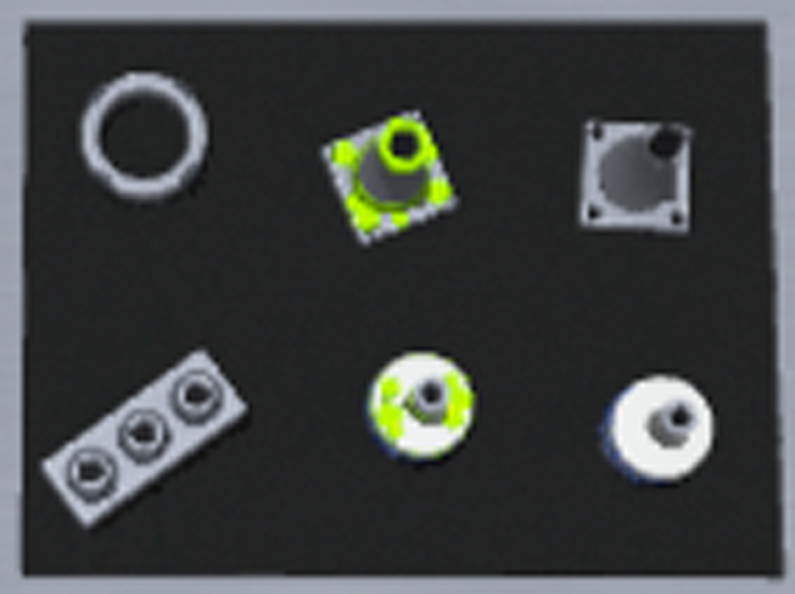

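View pics/tote.png

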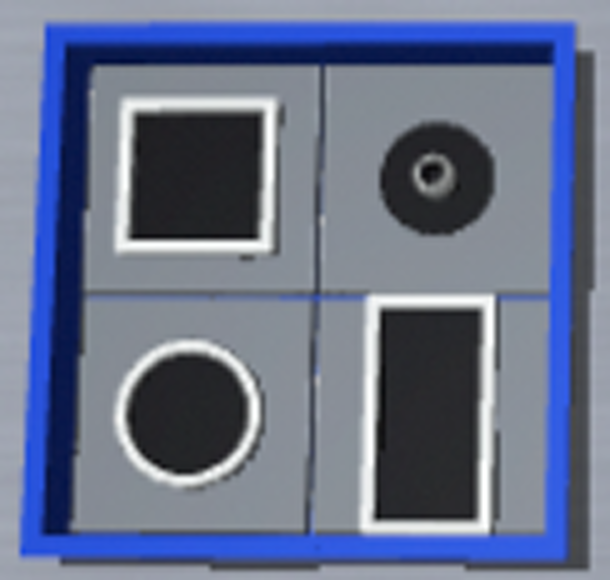

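The mat crop shows:
- Nozzle flange corners at (585,120), (692,127), (690,233) and (580,227).
- Piston stem tip at (682,412).
- Nut centre at (145,135).
- Bar corners at (203,348), (248,408), (88,528) and (40,465).

The tote crop shows:
- Square rim centre near (197,175).
- Round collar at (188,414).
- Trough corners at (368,294), (496,294), (490,533) and (360,533).
- Post at (435,175).

Run:
```python
from h import *
f=dict(np.load("top0.npz"))
def go(n,pts,h,s,u0,v0):
    w=np.array([hit(f,u0+(x+.5)/s-.5,v0+(y+.5)/s-.5,h)[:2] for x,y in pts])*1000
    e=np.roll(w,-1,0)-w
    print(n,"c",w.mean(0).round(1),"len",np.linalg.norm(e,axis=1).round(1),"ang",np.degrees(np.arctan2(e[:,1],e[:,0])).round(1))
t=(5,105,130);m=(5.6,246,125)
go("sq",[(118,98),(279,97),(274,252),(114,252)],.023,*t)
go("rd",[(114,414),(188,338),(262,412),(188,490)],.023,*t)
go("lg",[(368,294),(496,294),(490,533),(360,533)],.023,*t)
go("post",[(435,175)],.030,*t); go("disc",[(379,178),(437,121),(495,178),(437,235)],.013,*t)
go("noz",[(585,120),(692,127),(690,233),(580,227)],.013,*m)
go("bar",[(203,348),(248,408),(88,528),(40,465)],.034,*m)
go("nut",[(80,135),(145,71),(208,135),(145,200)],.026,*m)
go("pist",[(682,414)],.076,*m)
go("mat",[(25,22),(766,22),(783,577),(23,577)],.004,*m)
from rig import manip
s=manip.read_state();r=R.from_quat(s["tcp_rot"]);print(r.as_matrix().round(3),s["joint_positions"])
```

```text
sq c [588.2 269.1] len [87.3 84.5 86.  84.1] ang [-91.1 178.7  88.6  -0.4]
rd c [459.7 271.8] len [55.5 56.7 56.  57.3] ang [ -44.4 -135.3  136.1   44.3]
lg c [457.2 144.1] len [ 68.2 126.3  68.4 126.5] ang [-91.3 178.3  88.8  -1.7]
post c [583.2 139.4] len [0.] ang [0.]
disc c [585.  141.1] len [43.9 44.9 43.7 44.8] ang [ -45.8 -135.7  134.1   44.5]
noz c [ 598.5 -308. ] len [51.  51.6 52.1 52.3] ang [-95.3 176.   85.4  -5.3]
bar c [476.4 -70.2] len [35.1 93.1 36.9 93.8] ang [-144.9  125.7   36.1  -55.4]
nut c [621.8 -73.5] len [43.9 43.3 43.4 44.2] ang [ -46.1 -137.6  135.    43. ]
pist c [ 476.6 -309.9] len [0.] ang [0.]
mat c [ 545.3 -193.1] len [359.1 268.4 357.7 270.7] ang [-91.6 178.5  88.8  -1.2]
[[ 0.898  0.44  -0.001]
 [ 0.44  -0.898  0.002]
 [ 0.    -0.002 -1.   ]] [-1.18465973e+00  3.08896709e-01  1.63507152e+00 -5.19649161e-06
  1.19973478e+00 -6.97173451e-02]
```

Units first: shifts go in shares of 62.5 mm and turns go in shares of 120 degrees. So -0.042 m is -0.672, 0.0335 m is 0.536, 0.152 rad / 2.0944 = 0.0726.

Request:
step_hand --rows "0 0 0.0726 0 0 0 0.7;0 0 0.0726 0 0 0 0.7;0 0 0.0726 0 0 0 0.7;0 0 0 0.536 -0.672 0 0.7;0 0 0 0.536 -0.672 0 0.7"

```text
time_s: 0.72
position: [0.3422, -0.4763, 0.2415]
tcp_rot: [1.0, -0.001, -0.0, -0.001]
ft_force: [1.2, -0.6, -0.3]
gripper_width: 0.701
finger_force: 0.0
```

Request:
step_hand --rows "0 0 0 0.536 -0.672 0 0.7;0 0 0 0.536 -0.672 0 0.7;0 0 0 0.536 -0.672 0 0.7;0 0 0 0.536 -0.672 0 0.7;0 0 0 0 0 0.8 0.7"

```text
time_s: 1.35
position: [0.4816, -0.3086, 0.1962]
tcp_rot: [1.0, 0.002, 0.005, 0.003]
ft_force: [-0.4, -0.5, -0.6]
gripper_width: 0.698
finger_force: 0.0
```

Request:
step_hand --rows "0 0 0 0 0 0.48 0.7;0 0 0 0 0 0 0.7;0 0 0 0 0 0 0.7"

```text
time_s: 1.72
position: [0.4767, -0.3099, 0.1632]
tcp_rot: [1.0, -0.0, 0.001, 0.0]
ft_force: [-0.3, -0.6, 1.1]
gripper_width: 0.701
finger_force: 0.0
```

Run:
```python
from rig import manip
import cv2
f=manip.grab_frame("wrist");cv2.imwrite("pics/w1.png",f["image"][:,:,::-1]);print(f["fx"],f["cx"],f["cy"],f["xyz"],f["orientation"])
print(manip.read_state()["position"])
```

```text
297.3186396354542 260.34543841854645 194.26412243857777 [ 0.54248422 -0.30915687  0.29537289] [-0.70072998  0.70147735  0.09199582 -0.09189011]
[ 0.47710042 -0.3102599   0.16394533]
```

View pics/w1.png

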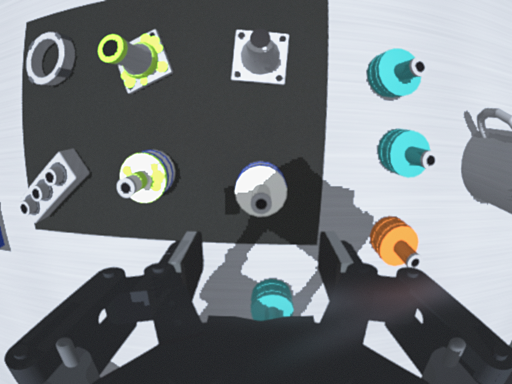

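The wrist view shows the clean stem tip at (260,204), centred between the fingers, which are at columns about 190 and 325. I'll descend and grip.

In the tool's units: 0.036 m is 0.576, 0.022 m is 0.352.

Request:
step_hand --rows "0 0 0 0 0 0.576 0.7;0 0 0 0 0 0.576 0.7;0 0 0 0 0 0.352 0.6;0 0 0 0 0 0.192 0.4;0 0 0 0 0 0 0"

```text
time_s: 2.4
position: [0.4764, -0.3097, 0.0567]
tcp_rot: [1.0, -0.0, 0.0, 0.0]
ft_force: [0.1, -0.6, -0.2]
gripper_width: 0.201
finger_force: 0.0
```

Request:
step_hand --rows "0 0 0 0 0 0 0;0 0 0 0 0 0 0;0 0 0 0 0 0 0;0 0 0 0 0 0 0"

```text
time_s: 2.9
position: [0.4765, -0.3095, 0.0569]
tcp_rot: [1.0, -0.0, 0.0, 0.0]
ft_force: [-0.5, 0.7, 1.1]
gripper_width: 0.163
finger_force: 58.5
```

In the tool's units: -0.05 m is -0.8, -0.03 m is -0.48.

Request:
step_hand --rows "0 0 0 0 0 -0.32 0;0 0 0 0 0 -0.8 0;0 0 0 0 0 -0.8 0;0 0 0 0 -0.48 0 0;0 0 0 0 -0.8 0 0"

```text
time_s: 3.52
position: [0.4774, -0.2302, 0.1791]
tcp_rot: [1.0, -0.001, 0.002, 0.001]
ft_force: [0.4, 0.5, -2.4]
gripper_width: 0.167
finger_force: 58.8
```

Request:
step_hand --rows "0 0 0 -0.064 -0.8 0 0;0 0 0 -0.064 -0.8 0 0;0 0 0 -0.064 -0.8 0 0;0 0 0 -0.072 -0.8 0 0;0 0 0 0 -0.8 0 0"

```text
time_s: 4.15
position: [0.4594, 0.0223, 0.1775]
tcp_rot: [1.0, -0.0, 0.001, 0.0]
ft_force: [1.3, -0.2, -2.2]
gripper_width: 0.163
finger_force: 58.8
```

Request:
step_hand --rows "0 0 0 0 -0.8 0 0;0 0 0 0 -0.8 0 0;0 0 0 0 -0.8 0 0;0 0 0 0 -0.8 0 0;0 0 0 0 -0.56 0 0"

```text
time_s: 4.78
position: [0.4597, 0.2581, 0.1777]
tcp_rot: [1.0, 0.001, 0.001, -0.0]
ft_force: [-1.1, -0.2, -3.2]
gripper_width: 0.167
finger_force: 58.9
```

Request:
step_hand --rows "0 0 0 0 -0.24 0 0;0 0 0 0 0 0 0;0 0 0 0 0 0 0"

```text
time_s: 5.15
position: [0.4596, 0.2695, 0.1763]
tcp_rot: [1.0, -0.0, -0.0, 0.0]
ft_force: [-0.0, 0.2, -2.1]
gripper_width: 0.166
finger_force: 58.9
```

In the tool's units: 0.035 m is 0.56, -0.002 m is -0.032.

Request:
step_hand --rows "0 0 0 0 -0.032 0.56 0;0 0 0 0 0 0.56 0;0 0 0 0 0 0.4 0;0 0 0 0 0 0.16 0;0 0 0 0 0 0 0"

```text
time_s: 5.78
position: [0.4596, 0.2718, 0.071]
tcp_rot: [1.0, -0.001, -0.001, 0.0]
ft_force: [0.0, -0.2, -1.5]
gripper_width: 0.162
finger_force: 59.1
```

Run:
```python
from rig import manip
import cv2
f=manip.grab_frame("scene");cv2.imwrite("pics/s1.png",cv2.resize(f["image"][80:260,230:460,::-1],None,fx=3,fy=3))
```

```text
(no output)
```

View pics/s1.png

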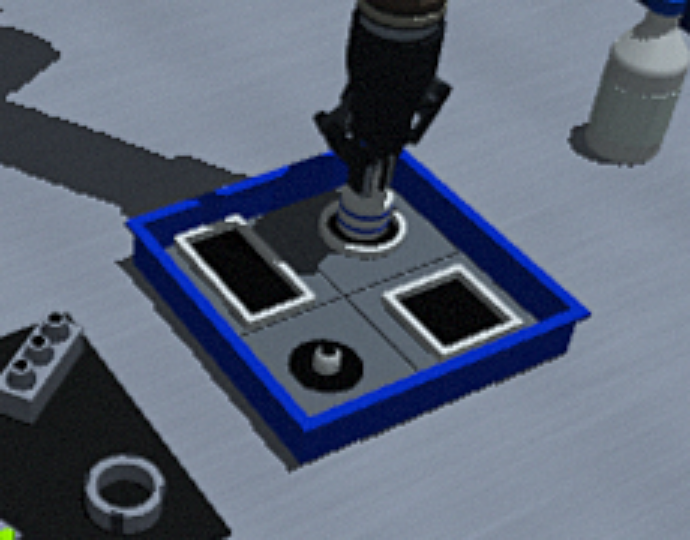

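The piston hangs upright inside the white collar, around (365,215). I'll lower it in small steps until the force shows contact.

In the tool's units: 0.002 m is 0.032, 0.001 m is 0.016.

Request:
step_hand --rows "0 0 0 0 0 0.032 0;0 0 0 0 0 0.016 0;0 0 0 0 0 0.016 0;0 0 0 0 0 0 0;0 0 0 0 0 0 0"

```text
time_s: 6.45
position: [0.4598, 0.2728, 0.0673]
tcp_rot: [1.0, -0.0, 0.0, -0.0]
ft_force: [-0.7, -0.7, -2.1]
gripper_width: 0.166
finger_force: 59.1
```

In the tool's units: 0.001 m is 0.016.

Request:
step_hand --rows "0 0 0 0 0 0.016 0;0 0 0 0 0 0 0;0 0 0 0 0 0 0"

```text
time_s: 6.82
position: [0.4597, 0.2728, 0.0662]
tcp_rot: [1.0, -0.0, -0.0, 0.0]
ft_force: [0.6, 0.0, -2.6]
gripper_width: 0.166
finger_force: 59.1
```

Request:
step_hand --rows "0 0 0 0 0 0.016 0;0 0 0 0 0 0 0;0 0 0 0 0 0 0"

```text
time_s: 7.2
position: [0.4599, 0.2728, 0.0659]
tcp_rot: [1.0, -0.0, 0.0, -0.0]
ft_force: [-2.8, -0.9, 5.6]
gripper_width: 0.163
finger_force: 59.7
```

In the tool's units: -0.04 m is -0.64, -0.03 m is -0.48.

Request:
step_hand --rows "0 0 0 0 0 0 0.25;0 0 0 0 0 0 0.45;0 0 0 0 0 0 0.5;0 0 0 0 0 -0.48 0.5;0 0 0 0 0 -0.64 0.6"

```text
time_s: 7.82
position: [0.4586, 0.2722, 0.1346]
tcp_rot: [1.0, -0.0, -0.002, 0.001]
ft_force: [0.9, -0.5, 0.7]
gripper_width: 0.598
finger_force: 0.0
```

Request:
step_hand --rows "0 0 0 0 0 -0.64 0.7;0 0 0 0.2208 0.928 0 0.7;0 0 0 0.2208 0.928 0 0.7;0 0 0 0.2208 0.928 0 0.7;0 0 0 0.2208 0.928 0 0.7"

```text
time_s: 8.45
position: [0.5153, 0.039, 0.1754]
tcp_rot: [1.0, 0.0, 0.001, -0.0]
ft_force: [1.2, -0.2, -0.2]
gripper_width: 0.698
finger_force: 0.0
```

Request:
step_hand --rows "0 0 0 0.2208 0.928 0 0.7;0 0 0 0.2208 0.928 0 0.7;0 0 0 0.2208 0.928 0 0.7;0 0 0 0.2208 0.928 0 0.7;0 0 0 0.2208 0.928 0 0.7"

```text
time_s: 9.07
position: [0.5841, -0.2512, 0.1751]
tcp_rot: [1.0, -0.0, 0.0, -0.0]
ft_force: [0.3, 0.6, 0.5]
gripper_width: 0.698
finger_force: 0.0
```

Request:
step_hand --rows "0 0 0 0.2208 0.928 0 0.7;0 0 0.0401 0 0 0 0.7;0 0 0 0 0 0 0.7;0 0 0 0 0 0 0.7"

```text
time_s: 9.57
position: [0.5974, -0.3065, 0.1749]
tcp_rot: [0.999, -0.041, -0.0, -0.0]
ft_force: [0.3, 0.6, -0.5]
gripper_width: 0.702
finger_force: 0.0
```

Run:
```python
from rig import manip
from h import *
import cv2
f=manip.grab_frame("wrist");cv2.imwrite("pics/w2.png",f["image"][:,:,::-1])
f=manip.grab_frame("top");cv2.imwrite("pics/t2.png",cv2.resize(f["image"][130:246,105:227,::-1],None,fx=4,fy=4));P=cloud(f)
q=P[193:233,123:163].reshape(-1,3)
for lo,hi in((.07,.1),(.04,.06)):
    s=q[(q[:,2]>lo)&(q[:,2]<hi)];print(len(s),s.mean(0).round(4),s[:,2].max())
```

```text
42 [0.4592 0.2725 0.0843] 0.0916905667210155
212 [0.4583 0.2705 0.0491] 0.058879716323402276
```

View pics/w2.png

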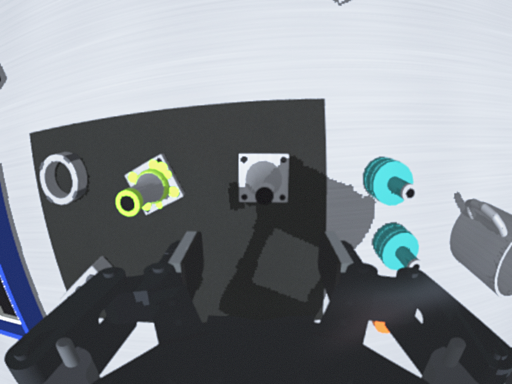

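The nozzle's spout tip is at (264,196), about 2 mm to the right of the finger centre, and the flange is square to the gripper. The piston is seated: its top reads z = 0.084 and its crown 0.049.

In the tool's units: 0.04 m is 0.64, 0.002 m is 0.032.

Request:
step_hand --rows "0 0 0 0 0.032 0.64 0.7;0 0 0 0 0 0.64 0.7;0 0 0 0 0 0.368 0.6;0 0 0 0 0 0.192 0.5;0 0 0 0 0 0 0.3"

```text
time_s: 10.3
position: [0.5975, -0.309, 0.06]
tcp_rot: [0.999, -0.042, -0.0, -0.0]
ft_force: [0.5, -0.2, -0.0]
gripper_width: 0.309
finger_force: 0.0
```

Request:
step_hand --rows "0 0 0 0 0 0 0;0 0 0 0 0 0 0;0 0 0 0 0 0 0;0 0 0 0 0 0 0;0 0 0 0 0 0 0"

```text
time_s: 10.92
position: [0.5978, -0.3095, 0.061]
tcp_rot: [0.999, -0.042, 0.0, 0.0]
ft_force: [-0.6, 0.4, 0.8]
gripper_width: 0.239
finger_force: 58.9
```

In the tool's units: -0.05 m is -0.8, -0.03 m is -0.48, -0.084 rad / 2.0944 = -0.0401.

Request:
step_hand --rows "0 0 0 0 0 -0.32 0;0 0 0 0 0 -0.8 0;0 0 0 0 0 -0.8 0;0 0 -0.0401 0 0 0 0;0 0 0 0 -0.48 0 0"

```text
time_s: 11.55
position: [0.5983, -0.2814, 0.1832]
tcp_rot: [1.0, -0.001, 0.002, 0.002]
ft_force: [-0.6, 1.1, -2.8]
gripper_width: 0.239
finger_force: 59.0
```

Request:
step_hand --rows "0 0 0 -0.1568 -0.8 0 0;0 0 0 0 -0.88 0 0;0 0 0 0 -0.88 0 0;0 0 0 0 -0.88 0 0;0 0 0 0 -0.88 0 0"

```text
time_s: 12.18
position: [0.5878, -0.0076, 0.1815]
tcp_rot: [1.0, -0.0, 0.001, 0.0]
ft_force: [1.0, -0.3, -1.6]
gripper_width: 0.242
finger_force: 59.1
```

Request:
step_hand --rows "0 0 0 0 -0.88 0 0;0 0 0 0 -0.88 0 0;0 0 0 0 -0.88 0 0;0 0 0 0 -0.88 0 0;0 0 0 0 -0.64 0 0"

```text
time_s: 12.8
position: [0.5876, 0.2533, 0.1815]
tcp_rot: [1.0, 0.001, 0.001, -0.0]
ft_force: [0.3, 0.4, -2.4]
gripper_width: 0.238
finger_force: 59.1
```

Request:
step_hand --rows "0 0 0.011 0 -0.296 0 0;0 0 0 0 0 0 0;0 0 0 0 0 0 0"

```text
time_s: 13.18
position: [0.5877, 0.2684, 0.1806]
tcp_rot: [1.0, -0.012, 0.0, 0.0]
ft_force: [0.2, -0.9, -3.9]
gripper_width: 0.239
finger_force: 59.2
```

In the tool's units: 0.035 m is 0.56, 0.025 m is 0.4.

Request:
step_hand --rows "0 0 0 0 0 0.56 0;0 0 0 0 0 0.56 0;0 0 0 0 0 0.4 0;0 0 0 0 0 0.16 0;0 0 0 0 0 0 0"

```text
time_s: 13.8
position: [0.5877, 0.2682, 0.0749]
tcp_rot: [1.0, -0.012, -0.001, 0.0]
ft_force: [-0.5, 1.0, -2.3]
gripper_width: 0.235
finger_force: 59.3
```

Request:
step_hand --rows "0 0 0 0 0 0.032 0;0 0 0 0 0 0.032 0;0 0 0 0 0 0.016 0;0 0 0 0 0 0 0;0 0 0 0 0 0 0"

```text
time_s: 14.42
position: [0.5878, 0.2693, 0.0704]
tcp_rot: [1.0, -0.012, 0.0, -0.0]
ft_force: [-0.8, 0.1, -2.4]
gripper_width: 0.235
finger_force: 59.3
```

In the tool's units: 0.001 m is 0.016.

Request:
step_hand --rows "0 0 0 0 0 0.016 0;0 0 0 0 0 0 0;0 0 0 0 0 0 0"

```text
time_s: 14.8
position: [0.588, 0.2694, 0.07]
tcp_rot: [1.0, -0.012, 0.0, -0.0]
ft_force: [-2.5, -0.8, 3.5]
gripper_width: 0.241
finger_force: 59.9
```

Request:
step_hand --rows "0 0 0 0 0 0.016 0;0 0 0 0 0 0 0;0 0 0 0 0 0 0"

```text
time_s: 15.18
position: [0.588, 0.2694, 0.07]
tcp_rot: [1.0, -0.012, 0.0, -0.0]
ft_force: [-4.1, -1.2, 8.2]
gripper_width: 0.236
finger_force: 60.4
```

In the tool's units: -0.05 m is -0.8, -0.03 m is -0.48.

Request:
step_hand --rows "0 0 0 0 0 0 0.3;0 0 0 0 0 0 0.5;0 0 0 0 0 0 0.55;0 0 0 0 0 -0.48 0.6;0 0 0 0 0 -0.8 0.7"

```text
time_s: 15.8
position: [0.5858, 0.2684, 0.1461]
tcp_rot: [1.0, -0.012, -0.003, 0.001]
ft_force: [1.9, 0.2, -0.1]
gripper_width: 0.697
finger_force: 0.0
```

Request:
step_hand --rows "0 0 -0.011 0 0 -0.48 0.7;0 0 0 -0.2976 0.9056 0 0.7;0 0 0 -0.2976 0.9056 0 0.7;0 0 0 -0.2976 0.9056 0 0.7;0 0 0 -0.2976 0.9056 0 0.7"

```text
time_s: 16.42
position: [0.5128, 0.0413, 0.1783]
tcp_rot: [1.0, 0.0, 0.0, 0.0]
ft_force: [0.6, -0.3, -0.1]
gripper_width: 0.7
finger_force: 0.0
```

Request:
step_hand --rows "0 0 0 -0.2976 0.9056 0 0.7;0 0 0 -0.2976 0.9056 0 0.7;0 0 0.0757 0 0 0 0.7;0 0 0.0757 0 0 0 0.7;0 0 0.0757 0 0 0 0.7"

```text
time_s: 17.05
position: [0.4761, -0.0708, 0.1782]
tcp_rot: [0.971, -0.239, 0.0, -0.0]
ft_force: [0.4, -0.7, 0.3]
gripper_width: 0.698
finger_force: 0.0
```

Request:
step_hand --rows "0 0 0.0757 0 0 0 0.7;0 0 0.0757 0 0 0 0.7;0 0 0.0757 0 0 0 0.7;0 0 0 0 0 0 0.7;0 0 0 0 0 0 0.7"

```text
time_s: 17.68
position: [0.4761, -0.0704, 0.1782]
tcp_rot: [0.89, -0.457, 0.0, -0.0]
ft_force: [-0.8, 1.4, 0.5]
gripper_width: 0.7
finger_force: 0.0
```

Run:
```python
from rig import manip
from h import *
f=manip.grab_frame("wrist");cv2.imwrite("pics/w3.png",f["image"][:,:,::-1])
f=manip.grab_frame("top");P=cloud(f)
q=P[140:190,120:170].reshape(-1,3)
for lo,hi in((.075,.1),(.018,.0265)):
    s=q[(q[:,2]>lo)&(q[:,2]<hi)];print(len(s),s.mean(0).round(4),s[:,2].max())
```

```text
41 [0.5885 0.2684 0.0868] 0.09462013487351095
561 [0.5948 0.2714 0.0222] 0.026489398087656824
```

View pics/w3.png

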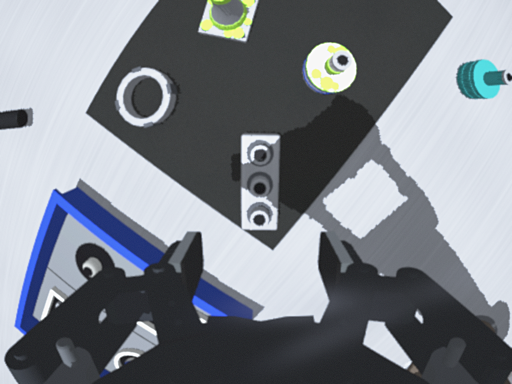

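The nozzle is seated, with its top at z = 0.087. The bar is aligned with the tool and centred at (260,185), between the fingers. I'll descend and grip.

In the tool's units: 0.045 m is 0.72, 0.035 m is 0.56.

Request:
step_hand --rows "0 0 0 0 0 0.72 0.7;0 0 0 0 0 0.72 0.7;0 0 0 0 0 0.56 0.7;0 0 0 0 0 0.24 0.7;0 0 0 0 0 0.16 0.6"

```text
time_s: 18.4
position: [0.4765, -0.0705, 0.028]
tcp_rot: [0.889, -0.458, 0.0, -0.0]
ft_force: [0.3, 0.2, -0.2]
gripper_width: 0.603
finger_force: 0.0
```

Request:
step_hand --rows "0 0 0 0 0 0 0.4;0 0 0 0 0 0 0.2;0 0 0 0 0 0 0;0 0 0 0 0 0 0;0 0 0 0 0 0 0"

```text
time_s: 19.02
position: [0.4763, -0.0704, 0.0287]
tcp_rot: [0.889, -0.458, 0.0, -0.0]
ft_force: [-0.8, -0.4, 0.1]
gripper_width: 0.405
finger_force: 62.1
```

In the tool's units: -0.045 m is -0.72, -0.02 m is -0.32, -0.1585 rad / 2.0944 = -0.0757.

Request:
step_hand --rows "0 0 0 0 0 -0.32 0;0 0 0 0 0 -0.72 0;0 0 0 0 0 -0.72 0;0 0 -0.0757 0 0 0 0;0 0 -0.0757 0 0 0 0"

```text
time_s: 19.65
position: [0.4763, -0.0704, 0.139]
tcp_rot: [0.951, -0.309, 0.001, -0.0]
ft_force: [-0.9, 0.6, -3.8]
gripper_width: 0.402
finger_force: 61.7
```

Request:
step_hand --rows "0 0 -0.0757 0 0 0 0;0 0 -0.0757 0 0 0 0;0 0 -0.0757 0 0 0 0;0 0 -0.0757 0 0 0 0;0 0 0 -0.312 -0.48 0 0"

```text
time_s: 20.27
position: [0.4582, -0.0413, 0.1387]
tcp_rot: [1.0, -0.001, 0.001, 0.0]
ft_force: [-0.5, 1.2, -4.0]
gripper_width: 0.402
finger_force: 61.7
```

Request:
step_hand --rows "0 0 0 0 -0.8 0 0;0 0 0 0 -0.8 0 0;0 0 0 0 -0.8 0 0;0 0 0.011 0 -0.552 0 0;0 0 0 0 0 0 0"

```text
time_s: 20.9
position: [0.4562, 0.1463, 0.1381]
tcp_rot: [1.0, -0.01, -0.0, -0.0]
ft_force: [-0.6, -0.2, -3.9]
gripper_width: 0.402
finger_force: 61.9
```

Run:
```python
from rig import manip
from h import *
f=manip.grab_frame("scene");cv2.imwrite("pics/s3.png",cv2.resize(f["image"][80:260,230:460,::-1],None,fx=3,fy=3))
print(manip.read_state()["position"],R.from_quat(manip.read_state()["tcp_rot"]).as_matrix()[:,0])
```

```text
[0.4560862  0.14497064 0.13792311] [ 9.99794887e-01 -2.02426817e-02 -6.46976182e-04]
```

View pics/s3.png

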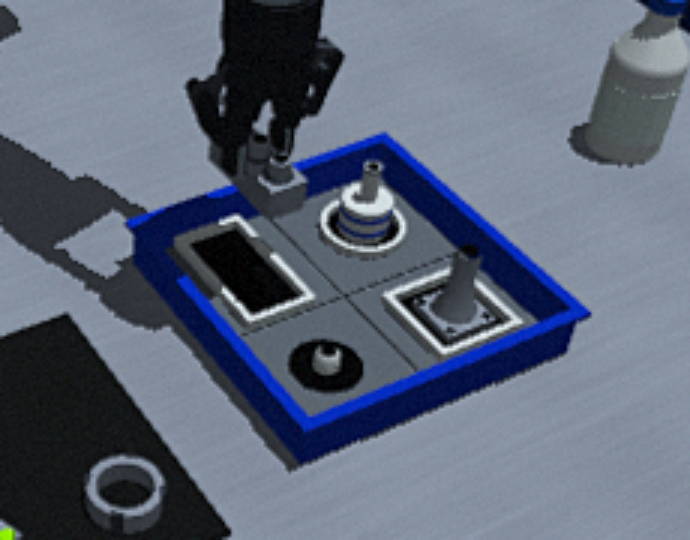

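The piston and nozzle stand upright in their nests, and the bar is level and aligned above the trough. I'll lower it.

In the tool's units: 0.035 m is 0.56, 0.018 m is 0.288.

Request:
step_hand --rows "0 0 0 0.016 0 0.56 0;0 0 0 0 0 0.56 0;0 0 0 0 0 0.288 0;0 0 0 0 0 0.096 0;0 0 0 0 0 0 0"

```text
time_s: 21.58
position: [0.4577, 0.1435, 0.0442]
tcp_rot: [1.0, -0.012, -0.0, 0.0]
ft_force: [-0.1, -0.2, -3.9]
gripper_width: 0.402
finger_force: 61.8
```

Request:
step_hand --rows "0 0 0 0 0 0.032 0;0 0 0 0 0 0.032 0;0 0 0 0 0 0.016 0;0 0 0 0 0 0 0;0 0 0 0 0 0 0"

```text
time_s: 22.2
position: [0.4577, 0.1442, 0.0394]
tcp_rot: [1.0, -0.012, 0.0, -0.0]
ft_force: [-0.1, 0.2, -4.0]
gripper_width: 0.402
finger_force: 61.8
```

In the tool's units: 0.001 m is 0.016.

Request:
step_hand --rows "0 0 0 0 0 0.016 0;0 0 0 0 0 0 0;0 0 0 0 0 0 0"

```text
time_s: 22.58
position: [0.4576, 0.1441, 0.0382]
tcp_rot: [1.0, -0.012, -0.0, -0.0]
ft_force: [-0.4, -0.3, -4.5]
gripper_width: 0.406
finger_force: 61.8
```

Request:
step_hand --rows "0 0 0 0 0 0.016 0;0 0 0 0 0 0 0;0 0 0 0 0 0 0"

```text
time_s: 22.95
position: [0.4578, 0.1442, 0.0377]
tcp_rot: [1.0, -0.012, 0.0, -0.0]
ft_force: [-3.3, -0.6, 3.4]
gripper_width: 0.403
finger_force: 62.6
```

In the tool's units: -0.05 m is -0.8, -0.04 m is -0.64.

Request:
step_hand --rows "0 0 0 0 0 0 0.5;0 0 0 0 0 0 0.6;0 0 0 0 0 0 0.6;0 0 0 0 0 -0.64 0.7;0 0 0 0 0 -0.8 0.8"

```text
time_s: 23.58
position: [0.4564, 0.1438, 0.127]
tcp_rot: [1.0, -0.012, -0.002, 0.0]
ft_force: [1.0, 0.7, 0.6]
gripper_width: 0.794
finger_force: 0.0
```

Request:
step_hand --rows "0 0 -0.011 0 0 -0.48 1;0 0 0 0.5264 0.6976 0 1;0 0 0 0.5264 0.6976 0 1;0 0 0 0.5264 0.6976 0 1;0 0 0 0.5264 0.6976 0 1"

```text
time_s: 24.2
position: [0.5902, -0.0317, 0.1573]
tcp_rot: [1.0, -0.0, 0.0, -0.0]
ft_force: [0.2, 1.3, 0.4]
gripper_width: 1.001
finger_force: 0.0
```

Request:
step_hand --rows "0 0 0 0.5264 0.6976 0 1;0 0 0 0 0 0 1;0 0 0 0 0 0 1"

```text
time_s: 24.58
position: [0.6213, -0.0737, 0.1566]
tcp_rot: [1.0, -0.0, -0.001, -0.0]
ft_force: [-0.8, -0.3, 0.7]
gripper_width: 0.998
finger_force: 0.0
```

Run:
```python
from rig import manip
from h import *
f=manip.grab_frame("wrist");cv2.imwrite("pics/w4.png",f["image"][:,:,::-1])
f=manip.grab_frame("top");P=cloud(f)
q=P[180:240,165:218].reshape(-1,3)
for lo,hi in((.053,.07),(.037,.048)):
    s=q[(q[:,2]>lo)&(q[:,2]<hi)];print(len(s),s.mean(0).round(4),cv2.minAreaRect((s[:,:2]*1000).astype(np.float32)))
```

```text
122 [0.4577 0.1451 0.0587] ((443.1867370605469, 164.8837127685547), (62.02361297607422, 109.45714569091797), 84.11054992675781)
448 [0.4515 0.1427 0.0438] ((459.58428955078125, 135.69570922851562), (90.06511688232422, 181.02182006835938), 71.82467651367188)
```

View pics/w4.png

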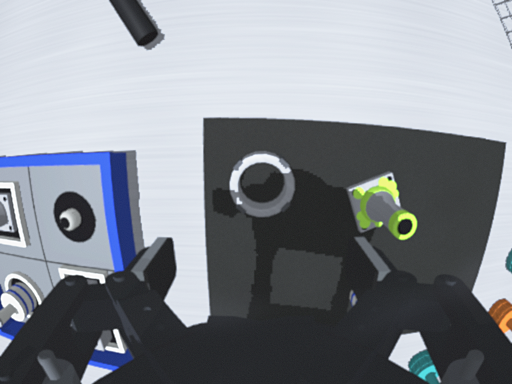

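The bar is seated: block top z = 0.044, spouts 0.059. The nut sits between the fingers at (262,184), with its slots at the cardinal directions, so I'll grip it at 45° to the slots.

In the tool's units: 0.001 m is 0.016, -0.157 rad / 2.0944 = -0.075.

Request:
step_hand --rows "0 0 -0.075 0.016 0 0 1;0 0 -0.075 0 0 0 1;0 0 -0.075 0 0 0 1;0 0 -0.075 0 0 0 1;0 0 -0.075 0 0 0 1"

```text
time_s: 25.3
position: [0.6223, -0.0722, 0.1574]
tcp_rot: [0.923, 0.386, -0.0, -0.0]
ft_force: [-0.1, -0.4, -0.2]
gripper_width: 1.003
finger_force: 0.0
```

Request:
step_hand --rows "0 0 0 0 0 0.72 1;0 0 0 0 0 0.72 1;0 0 0 0 0 0.48 1;0 0 0 0 0 0.192 1;0 0 0 0 0 0.112 1"

```text
time_s: 25.92
position: [0.6231, -0.0731, 0.0184]
tcp_rot: [0.924, 0.383, 0.0, 0.0]
ft_force: [-0.4, 0.6, 0.5]
gripper_width: 0.999
finger_force: 0.0
```

Request:
step_hand --rows "0 0 0 0 0 0 0.8;0 0 0 0 0 0 0.6;0 0 0 0 0 0 0.4;0 0 0 0 0 0 0.4;0 0 0 0 0 0 0.4"

```text
time_s: 26.55
position: [0.6249, -0.0742, 0.0204]
tcp_rot: [0.924, 0.382, 0.002, 0.001]
ft_force: [-0.2, 0.0, 5.6]
gripper_width: 0.663
finger_force: 65.0
```

In the tool's units: -0.04 m is -0.64, -0.02 m is -0.32.

Request:
step_hand --rows "0 0 0 0 0 -0.08 0.4;0 0 0 0 0 -0.32 0.4;0 0 0 0 0 -0.64 0.4;0 0 0 0 0 -0.64 0.4;0 0 0 0 0 0 0.4"

```text
time_s: 27.18
position: [0.6267, -0.0746, 0.1285]
tcp_rot: [0.924, 0.382, 0.004, 0.003]
ft_force: [-0.4, -0.2, -2.7]
gripper_width: 0.665
finger_force: 64.9
```

Run:
```python
from rig import manip
from h import *
f=manip.grab_frame("wrist");cv2.imwrite("pics/w5.png",f["image"][:,:,::-1])
f=manip.grab_frame("scene");P=cloud(f);cv2.imwrite("pics/s5.png",cv2.resize(f["image"][150:290,190:350,::-1],None,fx=4,fy=4))
```

```text
(no output)
```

View pics/s5.png

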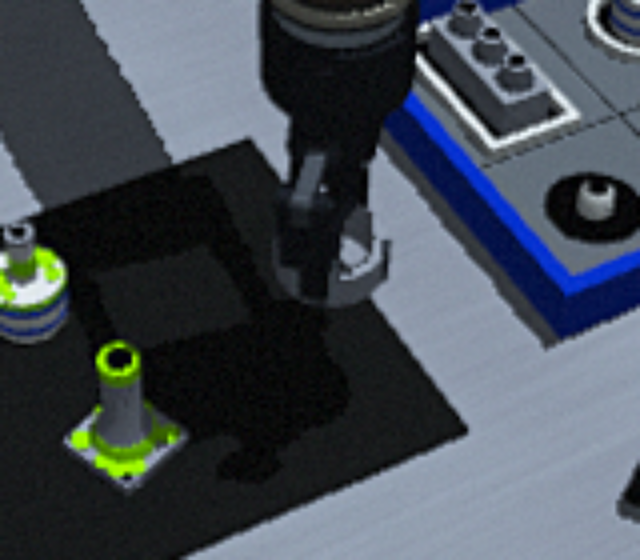

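The nut is held and looks level. Moving over the post.

Request:
step_hand --rows "0 0 0 0 0 0 0.4;0 0 0 0 0 0 0.4"

```text
time_s: 27.52
position: [0.6217, -0.0737, 0.1213]
tcp_rot: [0.924, 0.382, -0.002, -0.001]
ft_force: [0.5, -0.5, -1.4]
gripper_width: 0.669
finger_force: 64.8
```

```bash
python3 - <<'E'
from rig import manip
from h import *
s=manip.read_state();M=R.from_quat(s["tcp_rot"]).as_matrix();p=s["position"]
print(p,M.round(4).tolist(),M.T@(np.array([.585,.141,p[2]])-p), s["joint_positions"])
E
```

```text
[ 0.62165739 -0.07366314  0.12125344] [[0.7076, 0.7067, -0.0037], [0.7067, -0.7076, 0.0007], [-0.0021, -0.0031, -1.0]] [ 0.12575638 -0.17779     0.00027683] [-1.87474722e-01  4.44907368e-01  1.71231992e+00 -3.46807220e-05
  9.88084519e-01  5.98578243e-01]
```

View pics/w5.png

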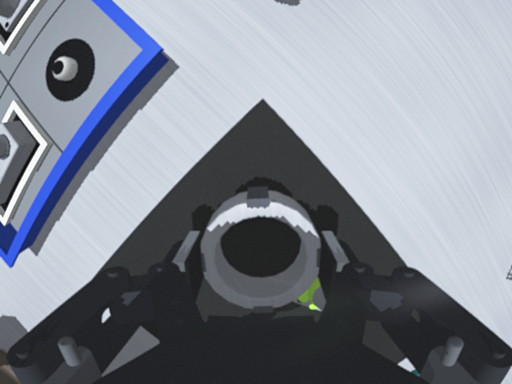

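The nut is centred between the pads at (260,250), and its slots don't interfere with the grip.

In the tool's units: -0.0356 m is -0.5696, 0.0252 m is 0.4032.

Request:
step_hand --rows "0 0 0 0.4032 -0.5696 0 0.4;0 0 0 0.4032 -0.5696 0 0.4;0 0 0 0.4032 -0.5696 0 0.4;0 0 0 0.4032 -0.5696 0 0.4;0 0 0 0.4032 -0.5696 0 0.4"

```text
time_s: 28.15
position: [0.5855, 0.1423, 0.1221]
tcp_rot: [0.924, 0.382, -0.001, -0.0]
ft_force: [0.1, 1.2, -2.3]
gripper_width: 0.664
finger_force: 64.9
```

Request:
step_hand --rows "0 0 0 0 0 0 0.4;0 0 0 0 0 0 0.4;0 0 0 0 0 0 0.4"

```text
time_s: 28.52
position: [0.5865, 0.14, 0.1228]
tcp_rot: [0.924, 0.382, -0.0, 0.0]
ft_force: [-0.1, -0.0, -2.1]
gripper_width: 0.663
finger_force: 65.0
```

Units first: shifts go in shares of 62.5 mm and turns go in shares of 120 degrees. So 0.035 m is 0.56, -0.0018 m is -0.0288.

Request:
step_hand --rows "0 0 0 0 -0.0288 0.56 0.4;0 0 0 0 0 0.48 0.4;0 0 0 0 0 0.24 0.4;0 0 0 0 0 0.096 0.4;0 0 0 0 0 0 0.4"

```text
time_s: 29.15
position: [0.5858, 0.1421, 0.0376]
tcp_rot: [0.924, 0.382, 0.0, 0.0]
ft_force: [0.2, 0.1, -3.2]
gripper_width: 0.661
finger_force: 64.9
```

Request:
step_hand --rows "0 0 0 0 0 0.032 0.4;0 0 0 0 0 0.032 0.4;0 0 0 0 0 0.016 0.4;0 0 0 0 0 0 0.4;0 0 0 0 0 0 0.4"

```text
time_s: 29.78
position: [0.5852, 0.1424, 0.0323]
tcp_rot: [0.924, 0.382, 0.0, -0.0]
ft_force: [-0.1, 0.3, -2.2]
gripper_width: 0.664
finger_force: 65.0
```

In the tool's units: 0.001 m is 0.016.

Request:
step_hand --rows "0 0 0 0 0 0.016 0.4;0 0 0 0 0 0.016 0.4;0 0 0 0 0 0 0.4;0 0 0 0 0 0 0.4"

```text
time_s: 30.28
position: [0.5852, 0.1424, 0.0302]
tcp_rot: [0.924, 0.382, -0.0, -0.0]
ft_force: [-0.3, -0.5, -3.0]
gripper_width: 0.664
finger_force: 65.0
```

Request:
step_hand --rows "0 0 0 0 0 0.016 0.4;0 0 0 0 0 0 0.4;0 0 0 0 0 0 0.4"

```text
time_s: 30.65
position: [0.5853, 0.1424, 0.0295]
tcp_rot: [0.924, 0.382, 0.0, 0.0]
ft_force: [-0.3, 0.8, -1.4]
gripper_width: 0.664
finger_force: 65.1
```

In the tool's units: 0.001 m is 0.016.

Request:
step_hand --rows "0 0 0 0 0 0.016 0.4;0 0 0 0 0 0 0.4;0 0 0 0 0 0 0.4"

```text
time_s: 31.02
position: [0.5854, 0.1424, 0.0294]
tcp_rot: [0.924, 0.382, -0.0, 0.0]
ft_force: [-3.0, -1.4, 5.4]
gripper_width: 0.666
finger_force: 65.8
```

Request:
step_hand --rows "0 0 0 0 0 0.008 0.4;0 0 0 0 0 0 0.4;0 0 0 0 0 0 0.4"

```text
time_s: 31.4
position: [0.5854, 0.1424, 0.0293]
tcp_rot: [0.924, 0.382, -0.0, 0.0]
ft_force: [-4.1, -0.4, 7.8]
gripper_width: 0.667
finger_force: 66.1
```

Contact. Now I'll release, withdraw, and check everything.

In the tool's units: -0.05 m is -0.8, -0.03 m is -0.48.

Request:
step_hand --rows "0 0 0 0 0 0 0.8;0 0 0 0 0 0 0.9;0 0 0 0 0 0 0.9;0 0 0 0 0 -0.48 0.9;0 0 0 0 0 -0.8 0.9"

```text
time_s: 32.02
position: [0.583, 0.142, 0.106]
tcp_rot: [0.924, 0.382, -0.003, -0.001]
ft_force: [1.2, -0.1, -0.3]
gripper_width: 0.9
finger_force: 0.0
```

Request:
step_hand --rows "0 0 0 0 0 -0.8 0.9;0 0 0 0 0.8 -0.48 0.9;0 0 0 -0.64 0.8 0 0.9;0 0 0 -0.64 0.8 0 0.9;0 0 0 0 0.8 0 0.9"

```text
time_s: 32.65
position: [0.6683, -0.0554, 0.1874]
tcp_rot: [0.924, 0.381, -0.001, -0.0]
ft_force: [0.7, -0.3, 0.4]
gripper_width: 0.898
finger_force: 0.0
```

Request:
step_hand --rows "0 0 0 -0.64 0.64 0 0.9;0 0 0 -0.64 0.64 0 0.9;0 0 0 0 0 0 0.9;0 0 0 0 0 0 0.9"

```text
time_s: 33.15
position: [0.6692, -0.1656, 0.1872]
tcp_rot: [0.924, 0.382, -0.0, -0.001]
ft_force: [-0.6, -0.1, 0.1]
gripper_width: 0.901
finger_force: 0.0
```

Run:
```python
from rig import manip
from h import *
f=manip.grab_frame("top");P=cloud(f)
a=cv2.resize(f["image"][120:250,95:395,::-1],None,fx=2.6,fy=2.6)
q=P[145:186,172:212].reshape(-1,3);s=q[(q[:,2]>.033)&(q[:,2]<.045)];print(len(s),s.mean(0).round(4),s[:,2].std())
r=cv2.minAreaRect((s[:,:2]*1000).astype(np.float32));print(r)
g=manip.grab_frame("scene")
b=cv2.resize(g["image"][110:230,260:430,::-1],(a.shape[1]//2,275));b2=cv2.resize(g["image"][180:320,100:300,::-1],(a.shape[1]-a.shape[1]//2,275))
cv2.imwrite("pics/end.png",np.vstack([a[:324],np.hstack([b,b2])]));print(manip.read_state()["ft_force"])
```

```text
153 [0.5833 0.1431 0.036 ] 0.0019459540007461284
((583.78515625, 142.65371704101562), (57.52078628540039, 56.76907730102539), 17.288103103637695)
[-0.35419525 -0.12139362 -0.744893  ]
```

View pics/end.png

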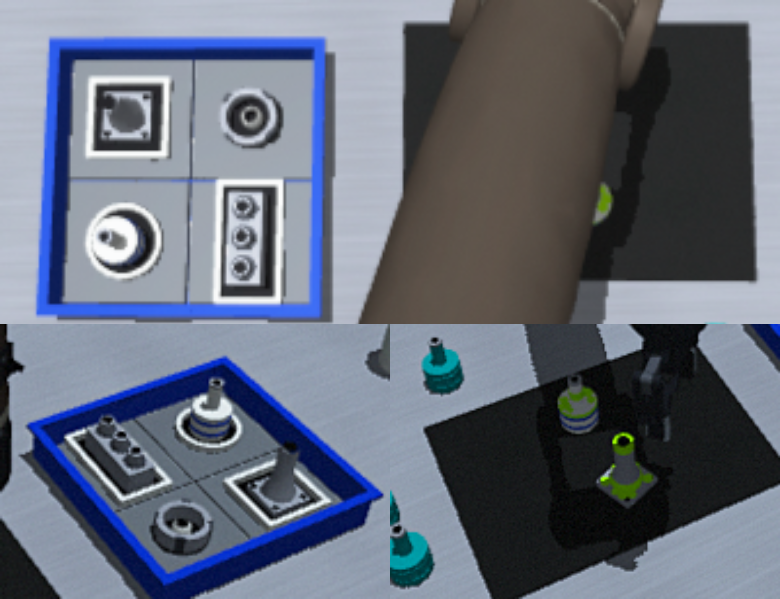

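The final pictures show all four clean parts upright and fully down in their nests, with the nut over the post (its top at z ≈ 0.035, as expected). The dirty piston and nozzle still stand on the mat.

```bash
python3 -c "
from rig import manip
print(manip.finish_job())"
```

```text
the job is handed in; nothing more can be done
None
```

I packed all four clean parts upright in their nests, left both dirty ones standing on the mat, and handed the job in at about 33 s.

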